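# Switch on the microscope lamp under its guard

### The arm

A 6-joint arm with a two-finger parallel gripper is mounted at the origin on the work surface. World frame = base frame: x ahead of the robot, y to its left, z up, the work surface at z = 0. Lengths are in mm, angles in rad, forces in N, time in s.
With the tool pointing down it reaches from about 275 to 975 mm from the base axis. Payload 8.4 kg.
Tool frame: the origin (TCP) lies midway between the tips of the shut fingers; the grasp point (between the pads) lies 19 mm behind it; z points along the fingers, x is the direction in which the jaws open and shut, and the axes are right-handed (so a half turn about z gives the same grasp; the last joint's range is limited). The gripper opens to 92 mm and grips with 3 to 60 N. Pads are 20 mm wide; open, the fingers measure 128 mm over their backs; the gripper's body (75 mm by 189 mm) begins 69 mm behind the grasp point.
Start: joints at [1.187, 0.353, 1.633, -0, 1.155, -0.002], TCP at [232.868, 580, 214.583] pointing down, gripper open.
Joint ranges: [-2.63, 2.63], [-0.92, 2.1], [0.06, 2.66], [-1.3, 4.44], [0, 2.69], [-3.02, 3.02]. Speed limits (rad/s): [2.22, 2.22, 2.79, 3.14, 3.14, 3.14].

### API

Orientations are given as [roll, pitch, yaw] about the fixed x, y, z axes, in that order (R = Rz(yaw) Ry(pitch) Rx(roll)).
In Python, from station import bot gives the robot as it stands. The module is installed in compiled form; this text tells all that it offers.
- The arm moves only by the tool servo_tool, never from a script. Its argument "rows" is text: rows parted by semicolons, each of 5 numbers parted by spaces: the finger opening in m, from 0 to 0.0919, then the shift along the tool's x, y, z in m, then the turn about the tool's z in rad. A call has 1 to 5 rows; each row shifts and turns the commanded pose from where the row before left it, along the tool's axes as they then stand; what a row does not reach is not made up. A row lasts 1/8 s, in which the tool goes at most 62.5 mm and 10.7 degrees, less where a joint would pass 70% of its speed; a pose out of reach is approached as far as the arm can. A call is refused whole if a number of a shift passes 0.0625 or a number of a turn 0.188, either way. A call with a gripper value outside its range is refused whole. The fingers move at their own pace and stop on an object; "grip_force" is the grip in N (left out, the last holds). Time passes only in rows, so rows that do not move let the fingers close. It gives the time, the measured TCP pose, the force and the opening at its end, in the units of the state.
- bot.observe(): the state, without advancing time (a new reading comes with each control period).
- bot.get_image(name): name is "side" or "top"; returns a dict with "pixels" (400x640x3 uint8, blue, green, red), "depth" (400x640 float32, mm along the optical axis (not along the pixel's ray), 0 where there is no reading), "fovy" (degrees; the focal length in pixels is half the picture's height over the tangent of half this angle, whatever the lens; pixels are square), "cx", "cy" (the principal point, pixels), "dist" ([k1, k2, p1, p2, k3] as OpenCV has them; the pictures are not rectified), "xyz" and "rotation" of the camera in the world. Camera axes: x right, y down, z forward; pixel columns grow to the right and rows downward; lengths in mm; the calibration is good to about 2 mm. A picture is of the moment at which its call begins.
- bot.sign_off(): hands the job in, once; it reports no verdict.
The state is a dict: "time": time; "q": joint angles; "dq": joint speeds; "joint_torque": joint torques, N m; "ee_pos": TCP position; "tool_rot": TCP orientation; "contact_force": force on the tool from outside, world axes, zero at the start; "wrist_torque": the same for the moment, N m; "opening": finger opening in mm.
Only numpy, scipy, OpenCV 4.12 (cv2) and the standard library are available. Lean on these libraries where they do the work, as an engineer would, in place of code of your own. Each camera call takes 0.05 s, during which the arm holds its last target.

### The job

Switch on the microscope lamp: with the fingers only pushing, never gripping, lift the sprung guard on the lamp power unit well up while the toggle is still off, keep it propped up on the finger while you push the toggle beneath it fully over from the unit's left to its right, then draw the finger out and let the guard drop fully shut. Be gentle with guard and toggle, and leave everything else standing where it is.

Things in the scene. Friction and masses are not known exactly. Their poses are not given: they have to be found in the camera images.
- console: White lamp power unit: low fixed box 200 (x) x 280 (y) x 70 high. Origin: centre of its underside; x points away from its front (which faces the robot, give or take its yaw), y to its left, z up; flat top at z = 70. 'Unit' below means this frame, mm. On its top a fixed black knob (does not turn), 38 dia x 20 high, at unit (-55, 112).
- guard (a joint): Hinge of the aluminium switch guard, rad: 0 shut, grows as its front lip goes up and back, stop at 1.5. A hood 100 wide (unit y +-50): rear wall 36 high above the hinge, 3 mm top plate reaching forwards to the lip roller; front and sides open but for cheeks reaching 22 forwards of the hinge. A weak spring (0.02 to 0.05 N m) always shuts it: it stays up only while held up.
- guard_lip (a point): Centre of the guard's front lip, a free-turning steel roller 10 dia, 92 long along unit y. With the guard shut it lies at unit (-44, 0, 119.5): 54 in front of and 34.5 above the hinge axis; underside of the top plate at unit z = 118. It moves with the guard. An upright finger pushed level against it, away from the robot, raises the guard with about 1 N while the roller rolls up the finger.
- guard_hinge (a point): Middle of the guard's hinge axis, which runs along unit y; at unit (10, 0, 85). Two fixed steel brackets, 14 x 5 x 20 high, stand at its ends, unit (10, +-54).
- toggle (a joint): Toggle under the guard, rad: 0 = off, leaning to the unit's left (+y); 0.7 = on, leaning to the unit's right (-y); both end stops. Friction about 1.2 N at the tip; it stays where it is left. It moves only along the hinge line, so a finger standing beside it, with the guard leaning on that finger, can push it over.
- toggle_tip (a point): Centre of the 12 dia steel ball on the toggle's 6 dia stem. The stem pivots at unit (-15, 0, 76), 34 below the ball's centre: ball at unit (-15, 11.7, 108) when off, (-15, -11.7, 108) when on. A fixed round bush 24 dia x 12 high surrounds the stem's foot.
- eyepiece: Bystander: black microscope eyepiece, upright cylinder 38 dia x 44 high, on top of the power unit; origin: centre of its underside
- dish: Bystander: white ceramic dish 48 dia x 14 high, on top of the power unit; origin: centre of its underside
- objective: Bystander: steel objective lens, upright, 40 dia x 45 high; origin: centre of its underside
- jar: Bystander: amber specimen jar 48 dia x 70 high; origin: centre of its underside
- driver: Bystander: screwdriver with a black handle, 160 long, lying on the table; origin: centre of its underside
- slide_box: Bystander: wooden slide box 90 x 70 x 35; origin: centre of its underside

How it is judged:
By the outcome, as a careful person would: the job done as asked, in the order asked, and still so for the second after the job is handed in, with the robot touching nothing.
It also fails if it takes over 32 s, if anything falls off the work surface, if the arm or the gripper's body presses on something with over 40 N, if the wrist force passes 120 N, or if a joint passes its speed limit or range.

## Working session

There is one attempt and no reset: what is moved stays moved. The work goes in short steps, Python scripts to look and compute and a tool call to move; the robot and the scene stay as the last step left them, time stands still between calls to the robot, and variables do not carry over. Pictures are saved under pics/ and viewed, and the job is handed in when it is done.

Besides the shell and the picture viewer there is one more tool, called after ">>>" in YAML: its name, and indented under it one key for each argument. servo_tool: Moves the arm, as the interface text tells. Its arguments: {"type":"object","properties":{"rows":{"type":"string"},"grip_force":{"type":"number"}},"required":["rows"]}

```bash
mkdir -p pics
cat > h.py <<'E'
import numpy as np, cv2
from station import bot
def cam(n):
    im=bot.get_image(n); f=200/np.tan(np.radians(im['fovy'])/2)
    im['K']=np.array([[f,0,im['cx']],[0,f,im['cy']],[0,0,1.]]); im['D']=np.array(im['dist'],float)
    im['R']=np.array(im['rotation'],float).reshape(3,3) if np.size(im['rotation'])==9 else im['rotation']
    im['t']=np.array(im['xyz'],float); return im
def onplane(im,uv,z):
    p=cv2.undistortPoints(np.array(uv,float).reshape(-1,1,2),im['K'],im['D']).reshape(-1,2)
    d=np.c_[p,np.ones(len(p))]@im['R'].T
    return im['t']+d*((z-im['t'][2])/d[:,2])[:,None]
def proj(im,P):
    P=np.array(P,float).reshape(-1,3); Rt=im['R'].T
    return cv2.projectPoints(P,cv2.Rodrigues(Rt)[0],-Rt@im['t'],im['K'],im['D'])[0].reshape(-1,2)
def cloud(im):
    v,u=np.mgrid[0:400,0:640]; p=cv2.undistortPoints(np.c_[u.ravel(),v.ravel()].astype(float).reshape(-1,1,2),im['K'],im['D']).reshape(-1,2)
    z=im['depth'].ravel(); P=(np.c_[p,np.ones(len(p))]*z[:,None])@im['R'].T+im['t']; P[z==0]=np.nan
    return P.reshape(400,640,3)
E
python3 - <<'E'
from h import *
for n in('side','top'):
    im=cam(n); cv2.imwrite(f'pics/{n}0.png',im['pixels']); print(n,im['fovy'],im['cx'],im['cy'],im['dist'],im['t'],im['rotation'])
print(bot.observe())
E
```

```text
side 45.6572900390796 317.6017438728408 199.70491007411078 [-0.05566297  0.          0.          0.          0.        ] [  217.6693292  -1009.70321249   976.35176771] [-2.26864367 -0.01657206 -0.26458834]
top 57.3471116508393 321.1181246916233 199.70268926066217 [0.02186792 0.         0.         0.         0.        ] [366.52930877   6.77835909 963.39770995] [-2.97796672  0.0184904  -1.58249838]
{'time': 0.1, 'q': array([ 1.18661054e+00,  3.53546118e-01,  1.63400659e+00, -8.60476973e-06,
        1.15519300e+00, -2.44244772e-03]), 'dq': array([-1.12142877e-03,  1.04468353e-03, -1.42326731e-04, -8.80399716e-05,
       -4.64705241e-04, -3.15913831e-04]), 'joint_torque': array([-4.76223013e-04, -5.94905412e+01, -3.34928298e+01,  6.99451729e-02,
        1.82468409e-02, -6.88203158e-05]), 'ee_pos': array([232.71017599, 579.61882889, 213.98198317]), 'tool_rot': array([3.14158760e+00, 1.15306835e-03, 1.18905647e+00]), 'contact_force': array([ 0.51272867, -0.19881643,  0.24701999]), 'wrist_torque': array([-0.02236525,  0.01641437,  0.03350613]), 'opening': 92.13095843909672}
```

View pics/side0.png

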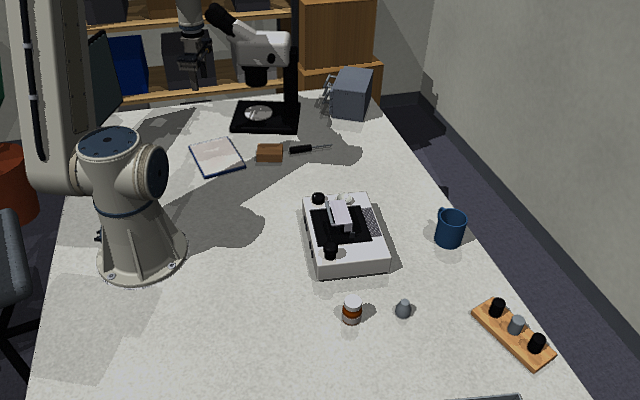

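View pics/top0.png

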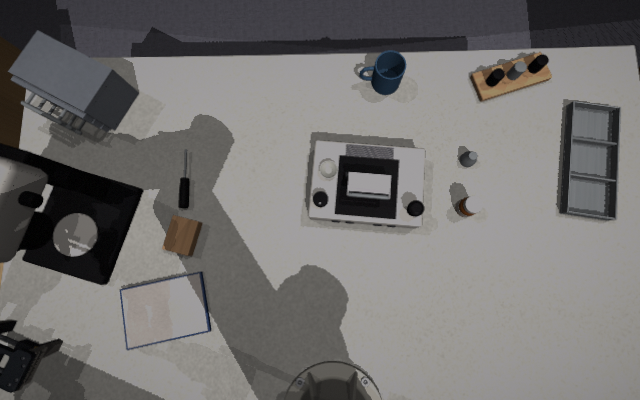

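The top view shows the unit at about (367,183), with the guard at (369,184). The dish is at (328,168), the knob at (320,199) and the eyepiece at (415,208). The side view shows the unit at (345,235).

```bash
sed -i "s/^    im\['R'\]=.*/    from scipy.spatial.transform import Rotation as Ro; im['R']=Ro.from_euler('xyz',im['rotation']).as_matrix()/" h.py
python3 - <<'E'
from h import *
im=cam('top'); P=cloud(im); z=P[...,2]
m=((z>62)&(z<78)).astype(np.uint8); m[:100]=0;m[260:]=0;m[:,:290]=0;m[:,450:]=0
m=cv2.morphologyEx(m,cv2.MORPH_OPEN,np.ones((3,3)))
c=max(cv2.findContours(m,0,2)[0],key=cv2.contourArea); h=cv2.convexHull(c)
w=onplane(im,h.reshape(-1,2),70)[:,:2].astype(np.float32)
print('depth rect',cv2.minAreaRect(w), np.median(z[m>0]))
g=im['pixels'].min(2)
b=((g>150)).astype(np.uint8);print(g[150,320],g[110,320])
print('box',cv2.boundingRect(h))
cv2.imwrite('pics/top1.png',cv2.resize(im['pixels'][120:245,290:450],None,fx=5,fy=5*.9,interpolation=2))
s=cam('side'); cv2.imwrite('pics/side1.png',cv2.resize(s['pixels'][175:290,285:405],None,fx=5,fy=5,interpolation=2))
for nme,(u,v),zz in [('dish',(328,168),84),('knob',(320,199),90),('eyep',(415,208),114)]: print(nme,onplane(im,[(u,v)],zz)[0].round(1),P[v,u].round(1))
print(P[184,369])
E
```

```text
depth rect ((557.1577758789062, -93.21278381347656), (278.115234375, 199.42529296875), 84.25340270996094) 71.91546505251824
159 153
box (309, 140, 116, 87)
dish [591.1   3.4  84. ] [592.9   3.4  76.8]
knob [512.7  23.9  90. ] [512.6  23.9  90.3]
eyep [ 484.1 -197.8  114. ] [ 484.  -197.6  114.9]
[541.96131565 -92.27551041 118.62676338]
```

View pics/top1.png

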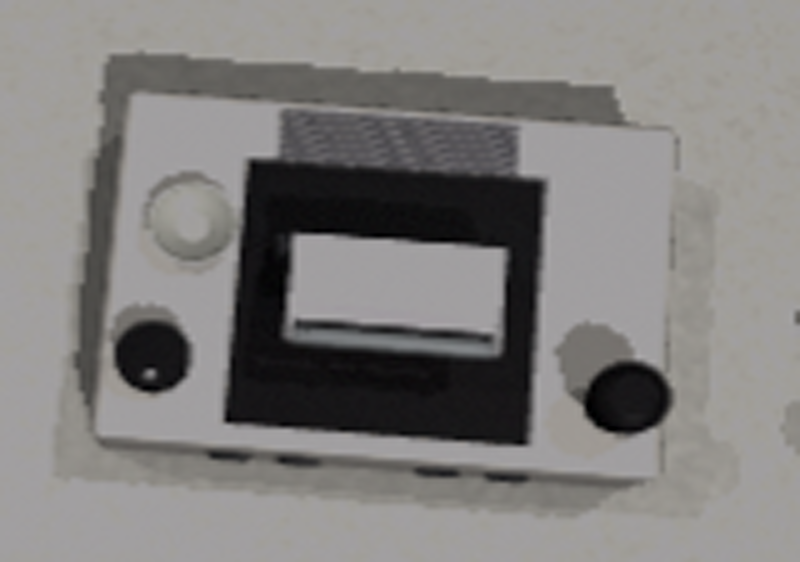

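View pics/side1.png

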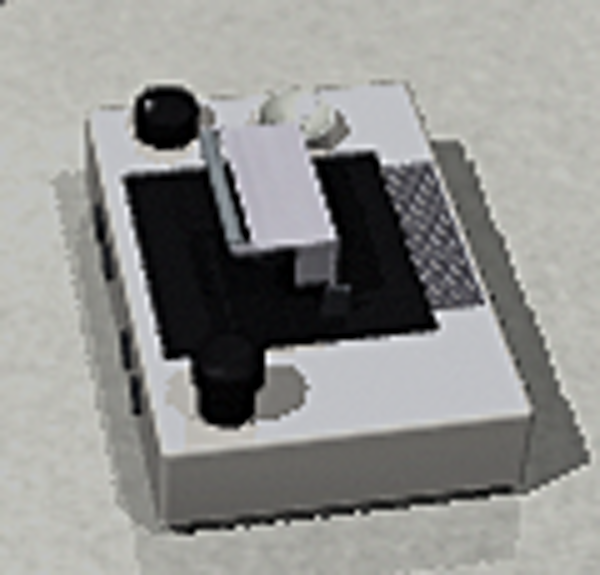

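```bash
cat >> h.py <<'E'
C0=np.array([557.2,-93.2]); YAW=-0.1003
def u2w(p):
    c,s=np.cos(YAW),np.sin(YAW); p=np.atleast_2d(np.array(p,float)); return np.c_[p[:,:2]@np.array([[c,s],[-s,c]])+C0,p[:,2]]
def w2u(p):
    c,s=np.cos(YAW),np.sin(YAW); p=np.atleast_2d(np.array(p,float)); return np.c_[(p[:,:2]-C0)@np.array([[c,-s],[s,c]]),p[:,2]]
def st():
    o=bot.observe(); print('t',round(o['time'],2),'tcp w',o['ee_pos'].round(1),'unit',w2u(o['ee_pos'])[0].round(1),'rpy',o['tool_rot'].round(3),'F',o['contact_force'].round(2),'open',round(o['opening'],1)); return o
E
python3 - <<'E'
from h import *
st()
pts=[(-100,140,70),(-100,-140,70),(100,-140,70),(100,140,70),(-44,46,124.5),(-44,-46,124.5),(-55,112,90),(0,50,121),(0,-50,121)]
for n in('top','side'):
    im=cam(n);d=cv2.resize(im['pixels'],None,fx=5,fy=5,interpolation=2)
    for q in proj(im,u2w(pts)): cv2.circle(d,tuple(int(5*v+2.5) for v in q),4,(0,0,255),-1)
    x0,y0=(290,125) if n=='top' else (275,175)
    cv2.imwrite(f'pics/{n}2.png',d[y0*5:y0*5+590,x0*5:x0*5+750])
    if n=='side': cv2.imwrite('pics/grip.png',cv2.resize(im['pixels'][0:120,130:280],None,fx=5,fy=5,interpolation=2))
print(u2w([(-110,32,214),(-85,32,100)]))
E
```

```text
t 0.2 tcp w [232.8 579.7 214.2] unit [-390.2  637.1  214.2] rpy [-3.142e+00  1.000e-03  1.189e+00] F [ 0.22 -1.2  -0.08] open 91.6
[[450.95706248 -50.34631607 214.        ]
 [475.83141674 -52.84961391 100.        ]]
```

View pics/top2.png

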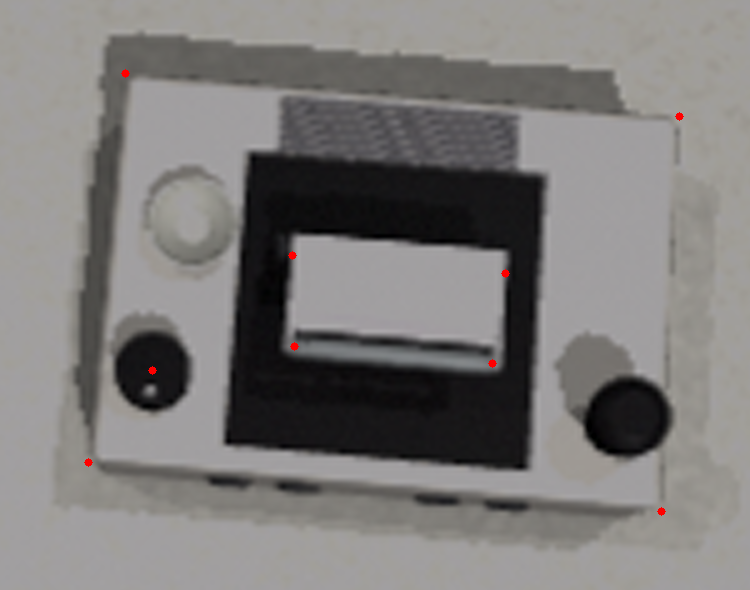

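View pics/side2.png

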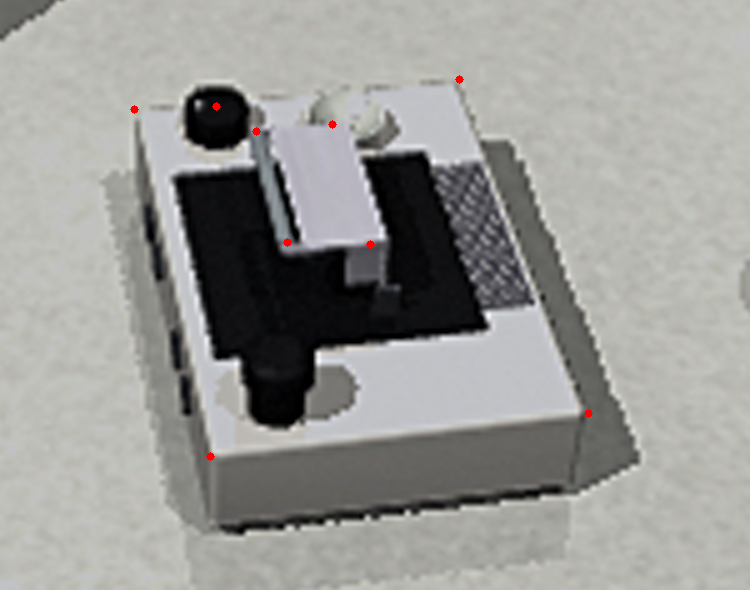

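View pics/grip.png

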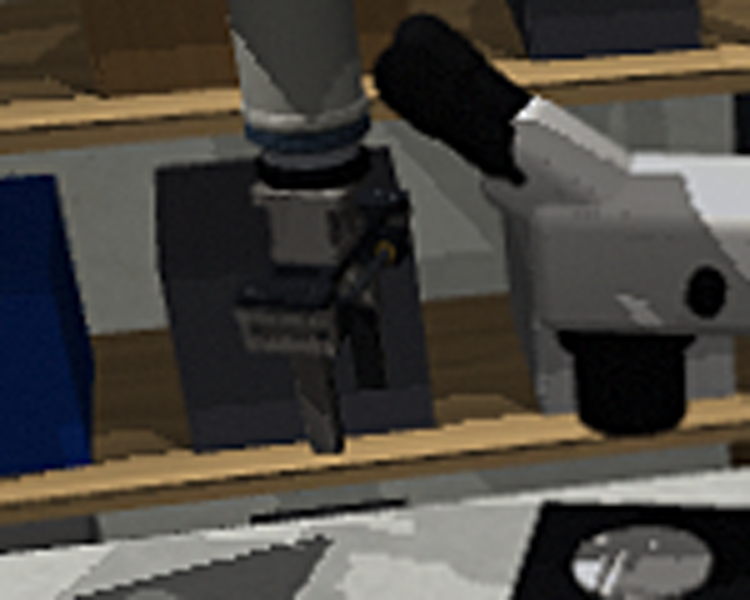

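The reprojected pose agrees with both views to about 1 px. The gripper has slim tapered fingers. I'll shut the fingers and move across high.

>>> servo_tool:
  rows: "0 -0.042 0.036 0 0; 0 -0.042 0.036 0 0; 0 -0.042 0.036 0 0; 0 -0.042 0.036 0 0; 0 -0.042 0.036 0 0"
  grip_force: 20

```text
time: 0.92
ee_pos: [322.0, 316.5, 214.7]
tool_rot: [3.141, -0.0, 1.189]
contact_force: [1.0, -0.8, -0.3]
opening: 43.6
```

>>> servo_tool:
  rows: "0 -0.042 0.036 0 0; 0 -0.042 0.036 0 0; 0 -0.042 0.036 0 0; 0 -0.042 0.036 0 0; 0 -0.042 0.036 0 0"

```text
time: 1.55
ee_pos: [410.9, 54.4, 214.9]
tool_rot: [3.141, -0.001, 1.189]
contact_force: [0.6, -0.5, 0.6]
opening: 0.4
```

>>> servo_tool:
  rows: "0 0 0 0 0.18; 0 0 0 0 0.18; 0 0 0 0 0.18; 0 0 0 0 0.18; 0 0 0 0 0.18"

```text
time: 2.17
ee_pos: [410.4, 56.1, 214.7]
tool_rot: [3.142, -0.0, 0.283]
contact_force: [0.2, 0.8, 0.5]
opening: 0.5
```

```bash
sed -i 's/-93.2\]/-94.2]/' h.py; python3 -c "
from h import *
o=st(); print(o['q'].round(2))"
```

```text
t 2.17 tcp w [410.4  56.1 214.7] unit [-161.1  134.8  214.7] rpy [ 3.142 -0.     0.283] F [0.17 0.77 0.52] open 0.5
[ 0.13  0.01  2.06  0.    1.07 -0.15]
```

>>> servo_tool:
  rows: "0 0 0 0 0.128; 0 0 0 0 0.128; 0 0 0 0 0.127; 0 0.03 0.05 0 0; 0 0.03 0.052 0 0"

```text
time: 2.8
ee_pos: [461.4, -51.9, 215.0]
tool_rot: [-3.141, -0.001, -0.092]
contact_force: [0.6, 0.4, 0.5]
opening: 0.3
```

>>> servo_tool:
  rows: "0 0 0 0 0; 0 0 0 0.04 0; 0 0 0 0.04 0; 0 0 0 0.033 0; 0 0 0 0 0"

```text
time: 3.42
ee_pos: [458.4, -50.2, 99.9]
tool_rot: [-3.141, 0.005, -0.094]
contact_force: [-0.4, -0.3, 0.9]
opening: 0.4
```

```bash
python3 -c "
from h import *
o=st(); print(o['q'].round(2))
for n,x0,y0 in(('top',290,125),('side',275,165)):
    im=cam(n);d=cv2.resize(im['pixels'],None,fx=5,fy=5,interpolation=2); cv2.imwrite(f'pics/{n}3.png',d[y0*5:y0*5+590,x0*5:x0*5+750])
"
```

```text
t 3.42 tcp w [458.4 -50.2  99.9] unit [-102.8   33.9   99.9] rpy [-3.141  0.005 -0.094] F [-0.36 -0.28  0.93] open 0.4
[-0.11  0.26  2.07  0.    0.81 -0.02]
```

View pics/side3.png

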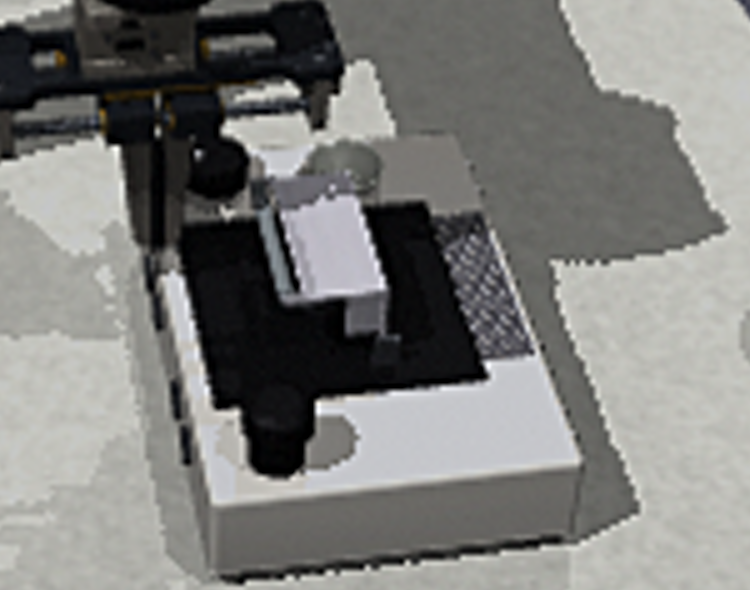

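View pics/top3.png

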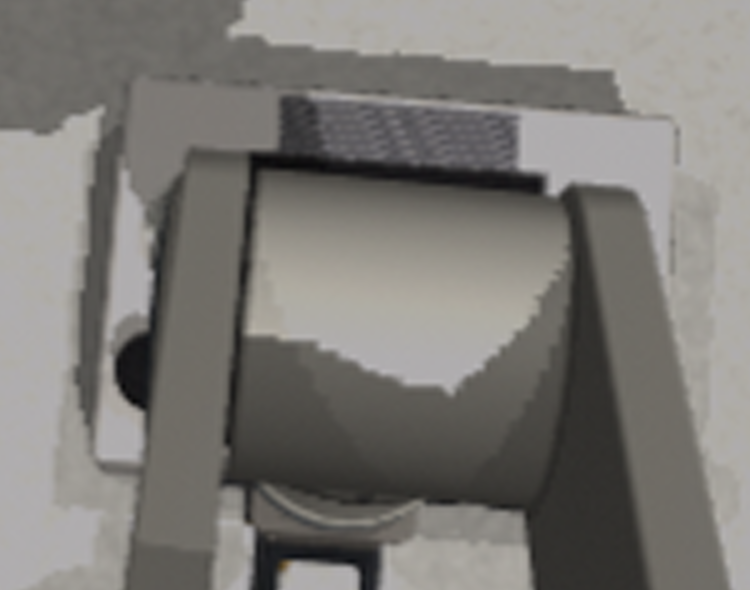

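Both views show the closed fingers in front of the guard, left of the lip centre, clear of the knob and the eyepiece. I'll advance slowly.

>>> servo_tool:
  rows: "0 0.014 0.001 0 0; 0 0.012 0 0 0; 0 0.005 0 0 0; 0 0.004 0 0 0; 0 0.004 0 0 0"

```text
time: 4.15
ee_pos: [499.4, -55.7, 101.5]
tool_rot: [-3.142, 0.0, -0.094]
contact_force: [-0.0, -0.2, -0.1]
opening: 0.4
```

>>> servo_tool:
  rows: "0 0.005 0 0 0; 0 0.005 0 0 0; 0 0.005 0 0 0; 0 0.005 0 0 0; 0 0 0 0 0"

```text
time: 4.78
ee_pos: [519.8, -57.7, 101.6]
tool_rot: [3.142, -0.001, -0.094]
contact_force: [0.1, 0.3, -0.3]
opening: 0.3
```

```bash
cat > look.py <<'E'
from h import *
import sys
st()
im=cam('side');d=cv2.resize(im['pixels'][165:275,275:395],None,fx=6.6,fy=5.4,interpolation=2); cv2.imwrite(f'pics/{sys.argv[1]}.png',d)
E
python3 look.py s4
```

```text
t 4.78 tcp w [519.8 -57.7 101.6] unit [-40.8  32.6 101.6] rpy [ 3.142e+00 -1.000e-03 -9.400e-02] F [ 0.09  0.32 -0.33] open 0.3
```

View pics/s4.png

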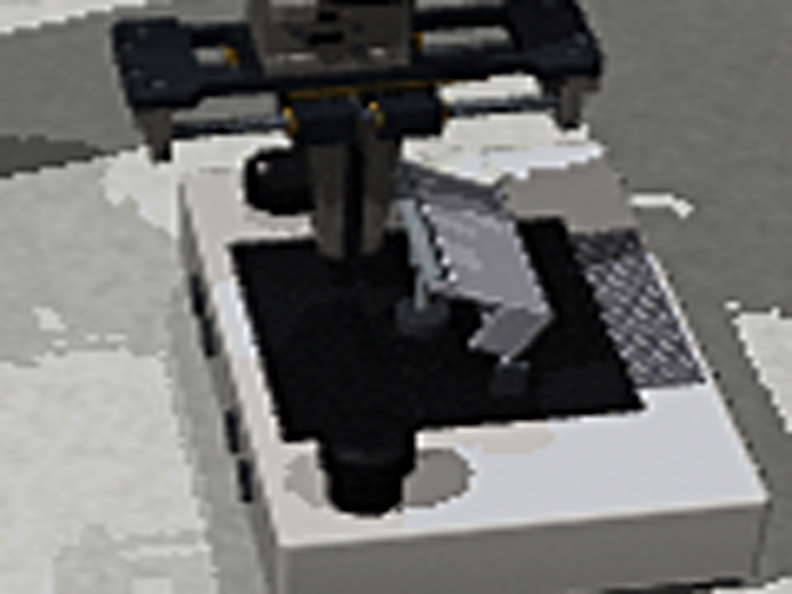

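The view shows the guard lifting on the finger (lip at about (425,250)), with the toggle bush at (425,320) clear. I'll continue.

>>> servo_tool:
  rows: "0 0.005 0 0.001 0; 0 0.005 0 0 0; 0 0.005 0 0 0; 0 0.005 0 0 0; 0 0.005 0 0 0"

```text
time: 5.45
ee_pos: [544.5, -60.0, 100.6]
tool_rot: [-3.142, -0.0, -0.094]
contact_force: [-0.5, -0.0, 0.4]
opening: 0.1
```

>>> servo_tool:
  rows: "0 0.005 0 0 0; 0 0.003 0 0 0; 0 0 0 0 0"

```text
time: 5.82
ee_pos: [552.4, -60.7, 100.6]
tool_rot: [-3.142, -0.0, -0.094]
contact_force: [0.1, -0.3, 0.6]
opening: 0.4
```

```bash
python3 look.py s5
```

```text
t 5.83 tcp w [552.4 -60.7 100.6] unit [ -8.2  32.8 100.6] rpy [-3.142 -0.    -0.094] F [ 0.07 -0.27  0.59] open 0.4
```

View pics/s5.png

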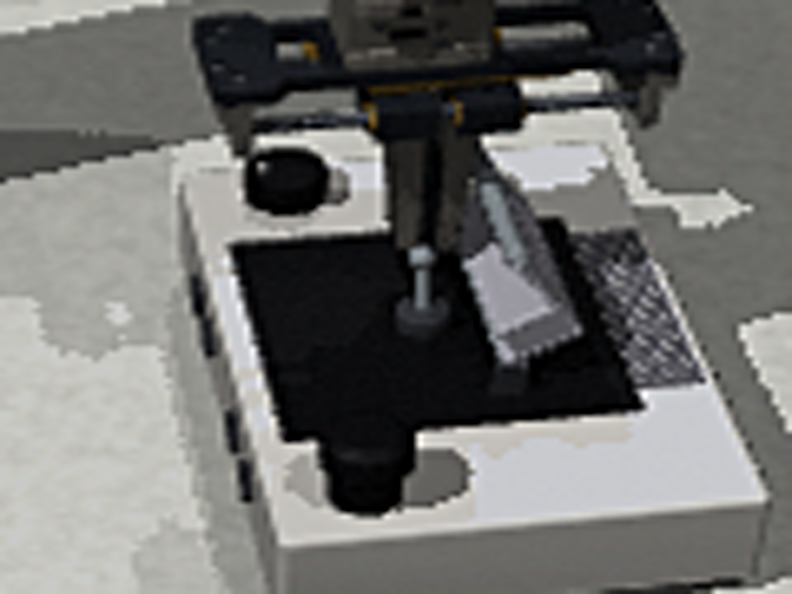

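The guard is propped at about 1 rad. The toggle ball at (422,257) is exposed beside the finger and still off. Now I'll push it sideways.

>>> servo_tool:
  rows: "0 0 0.004 0 0; 0 0 0.004 0 0; 0 0 0.003 0 0; 0 0 0.003 0 0; 0 0 0.003 0 0"

```text
time: 6.5
ee_pos: [550.7, -77.8, 100.7]
tool_rot: [-3.142, -0.0, -0.094]
contact_force: [0.5, 2.0, 1.9]
opening: 0.2
```

>>> servo_tool:
  rows: "0 0 0.003 0 0; 0 0 0.003 0 0; 0 0 0.002 0 0; 0 0 0 0 0"

```text
time: 7.0
ee_pos: [549.7, -85.9, 100.5]
tool_rot: [3.141, 0.0, -0.094]
contact_force: [0.4, 0.8, 0.0]
opening: 0.5
```

```bash
python3 look.py s6
```

```text
t 7.0 tcp w [549.7 -85.9 100.5] unit [ -8.3   7.5 100.5] rpy [ 3.141  0.    -0.094] F [0.39 0.78 0.02] open 0.5
```

View pics/s6.png

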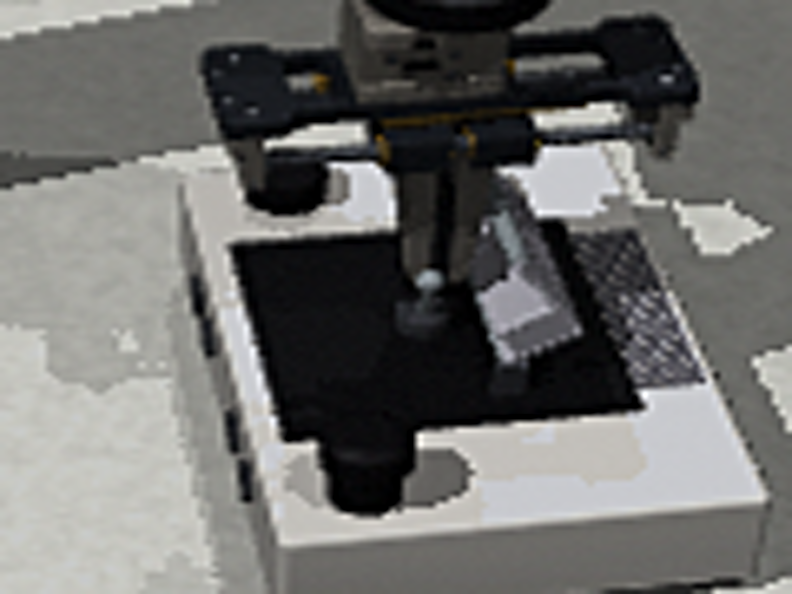

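The toggle is moving, with the ball now at (430,280). I'll go the last few mm in 1 mm steps, watching the force.

>>> servo_tool:
  rows: "0 0 0.001 0 0; 0 0 0.001 0 0; 0 0 0 0 0"

```text
time: 7.42
ee_pos: [549.5, -87.6, 100.5]
tool_rot: [-3.142, 0.0, -0.094]
contact_force: [1.0, 1.1, -0.9]
opening: 0.3
```

>>> servo_tool:
  rows: "0 0 0.001 0 0; 0 0 0 0 0"

```text
time: 7.68
ee_pos: [549.4, -88.6, 100.5]
tool_rot: [-3.142, 0.0, -0.094]
contact_force: [-0.0, 1.4, -1.4]
opening: 0.2
```

```bash
python3 look.py s7
```

```text
t 7.67 tcp w [549.4 -88.6 100.5] unit [ -8.3   4.8 100.5] rpy [-3.142  0.    -0.094] F [-0.05  1.39 -1.36] open 0.2
```

>>> servo_tool:
  rows: "0 0 0.001 0 0; 0 0 0 0 0"

```text
time: 7.98
ee_pos: [549.3, -89.2, 100.5]
tool_rot: [-3.141, 0.0, -0.094]
contact_force: [-0.3, 4.8, -0.7]
opening: 0.3
```

```bash
python3 look.py s8; python3 -c "
from h import *
print([bot.observe()['contact_force'].round(1).tolist() for _ in range(2)])"
```

```text
t 7.97 tcp w [549.3 -89.2 100.5] unit [ -8.3   4.2 100.5] rpy [-3.141  0.    -0.094] F [-0.29  4.82 -0.66] open 0.3
[[1.0, 5.0, -2.1], [1.0, 5.0, -2.1]]
```

View pics/s8.png

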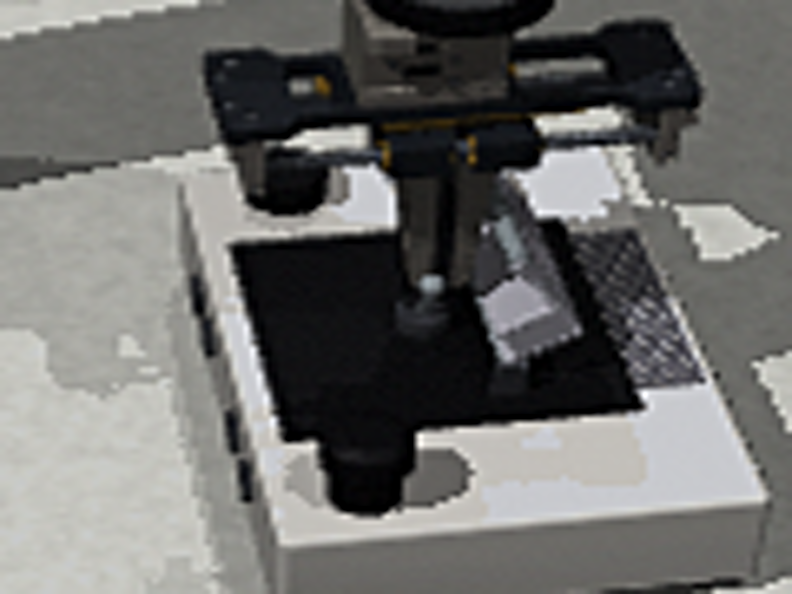

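The force rose to 5 N at unit y 4.2, just where the end stop was predicted, so the toggle is fully over. I'll ease off sideways, then draw the finger out.

>>> servo_tool:
  rows: "0 0 -0.003 0 0; 0 0 -0.003 0 0; 0 0 0 0 0; 0 -0.005 0 0 0; 0 -0.006 0 0 0"

```text
time: 8.65
ee_pos: [538.5, -82.6, 100.5]
tool_rot: [3.142, 0.0, -0.094]
contact_force: [-0.4, 0.5, -0.3]
opening: 0.5
```

```bash
python3 look.py s9
```

```text
t 8.65 tcp w [538.5 -82.6 100.5] unit [-19.7   9.7 100.5] rpy [ 3.142  0.    -0.094] F [-0.43  0.53 -0.25] open 0.5
```

>>> servo_tool:
  rows: "0 -0.006 0 0 0; 0 -0.006 0 0 0; 0 -0.006 0 0 0; 0 -0.006 0 0 0; 0 -0.006 0 0 0"

```text
time: 9.32
ee_pos: [508.7, -79.7, 100.6]
tool_rot: [-3.142, 0.0, -0.094]
contact_force: [-0.2, 0.8, 0.2]
opening: 1.0
```

>>> servo_tool:
  rows: "0 -0.005 0 0 0; 0 -0.004 0 0 0; 0 -0.004 0 0 0; 0 -0.004 0 0 0; 0 -0.004 0 0 0"

```text
time: 9.95
ee_pos: [488.1, -77.8, 100.6]
tool_rot: [3.142, -0.0, -0.094]
contact_force: [0.0, 0.2, 0.1]
opening: 0.5
```

>>> servo_tool:
  rows: "0 -0.008 0 0 0; 0 -0.01 0 0 0; 0 -0.015 0 0 0; 0 -0.015 0 0 0; 0 0 0 0 0"

```text
time: 10.58
ee_pos: [438.9, -73.1, 100.6]
tool_rot: [-3.142, 0.001, -0.094]
contact_force: [0.1, 0.3, 0.3]
opening: 0.1
```

```bash
python3 look.py s10
```

```text
t 10.57 tcp w [438.9 -73.1 100.6] unit [-119.8    9.2  100.6] rpy [-3.142e+00  1.000e-03 -9.400e-02] F [0.12 0.34 0.29] open 0.1
```

View pics/s9.png

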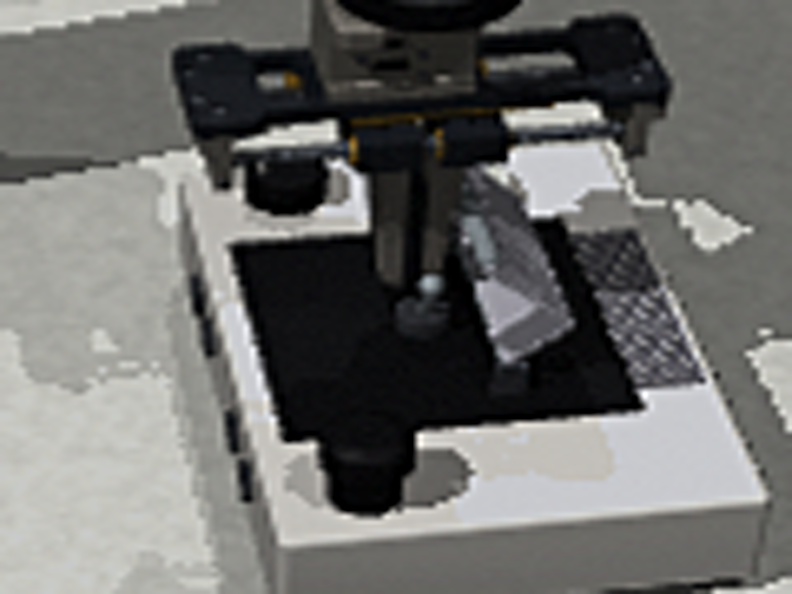

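View pics/s10.png

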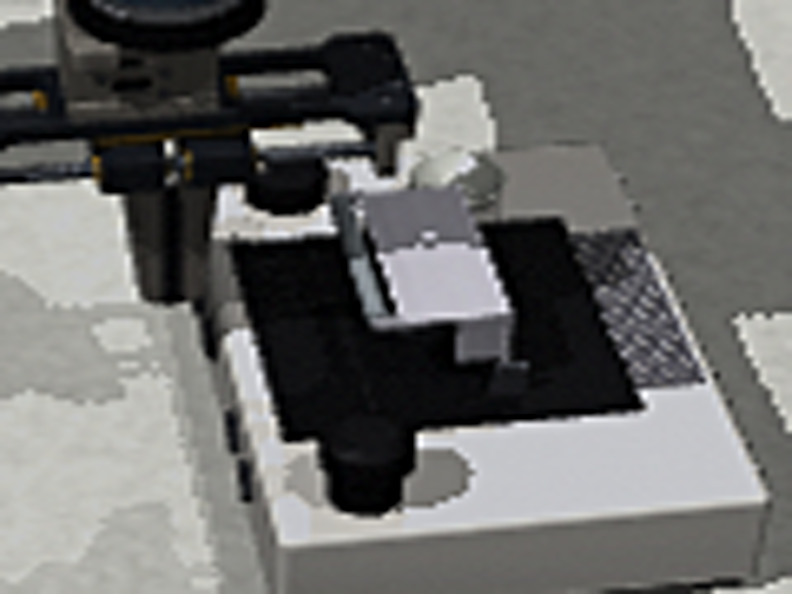

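The ball stayed at (432,283) with the finger off it. The guard is back down, with its lip at about (365,280). I'll lift clear and run final checks.

>>> servo_tool:
  rows: "0 -0.02 0 -0.01 0; 0 -0.01 0 -0.03 0; 0 0 0 -0.04 0; 0 0 0 -0.03 0; 0 0 0 0 0"

```text
time: 11.25
ee_pos: [412.7, -70.8, 212.8]
tool_rot: [3.141, -0.005, -0.094]
contact_force: [0.3, 0.3, 0.3]
opening: 0.4
```

Run:
```python
from h import *
st(); s=cam('side'); print('on/off ball pred',proj(s,u2w([(-15,-11.7,108),(-15,11.7,108)])).round(1).tolist(),'seen 340.5 217.4')
P=cloud(s)
a=cv2.imread('pics/side0.png').astype(int); d=np.abs(s['pixels'].astype(int)-a).max(2)
U=w2u(P.reshape(-1,3)).reshape(P.shape)
m=(abs(U[...,1])<45)&(U[...,0]>-35)&(U[...,0]<5)&(U[...,2]>105); print('plate z',np.percentile(U[...,2][m],[5,50,95]))
m=(abs(U[...,1])<40)&(U[...,0]>-52)&(U[...,0]<-42)&(U[...,2]>105); print('lip z',np.percentile(U[...,2][m],[5,50,95]))
cv2.imwrite('pics/side_f.png',s['pixels'])
```

```text
t 11.25 tcp w [412.7 -70.8 212.8] unit [-146.1    8.8  212.8] rpy [ 3.141 -0.005 -0.094] F [0.26 0.28 0.27] open 0.4
on/off ball pred [[340.0, 218.2], [338.3, 212.6]] seen 340.5 217.4
plate z [119.71221373 122.31265292 125.08604383]
lip z [121.14520098 124.55956965 127.78023236]
```

View pics/side_f.png

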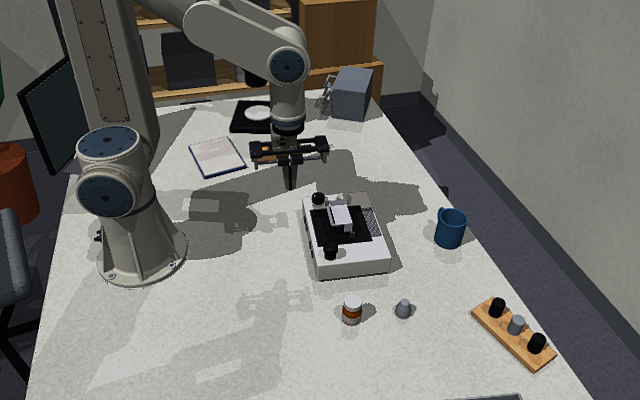

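Plate and lip heights match shut. The ball reading by eye was slightly short of the on position, so I'll measure its travel more exactly.

Run:
```python
import cv2,numpy as np
for n,(u,v) in (('s5',(422,257)),('s6',(430,280)),('s8',(432,283)),('s9',(432,283))):
    g=cv2.imread(f'pics/{n}.png').min(2).astype(float); r=16
    c=g[v-r:v+r,u-r:u+r]; w=np.clip(c-110,0,None); yy,xx=np.mgrid[v-r:v+r,u-r:u+r]
    print(n,c.max(),'px',275-.5+((w*xx).sum()/w.sum()+.5)/6.6,165-.5+((w*yy).sum()/w.sum()+.5)/5.4)
a=[cv2.imread(f'pics/{n}.png')[225:325,390:470] for n in('s5','s8','s9')]
cv2.imwrite('pics/cmp.png',cv2.resize(np.hstack(a),None,fx=3.3,fy=4,interpolation=2))
```

```text
s5 161.0 px 338.0351887396033 211.6661335039454
s6 167.0 px 339.35430165837016 216.06719123528546
s8 164.0 px 339.72090436012206 216.90443694681127
s9 174.0 px 339.56258234519106 216.91320384067993
```

View pics/cmp.png

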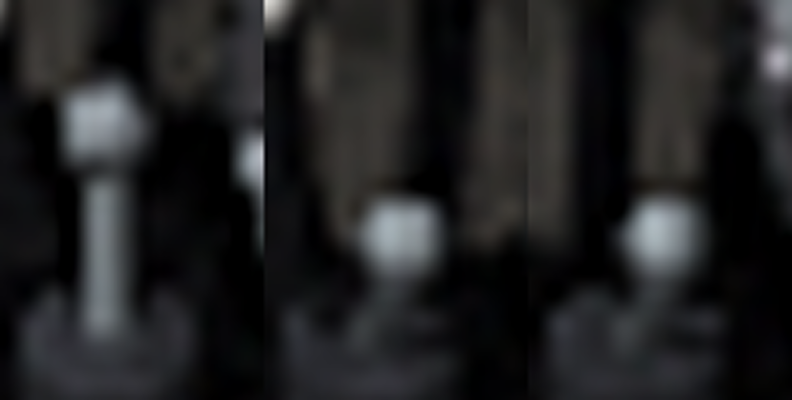

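```bash
python3 -c "
from h import *
print(bot.sign_off())"
```

```text
the job is handed in; nothing more can be done
None
```

The microscope lamp toggle is pushed over to on, the guard is shut again, and the job was handed in at about 11.3 s. With the fingers shut and only pushing, I raised the guard to about 1 rad. I kept it propped on the finger while pushing the toggle from left to right, eased the finger off sideways and drew it straight out.

**Toggle:**
- **Force:** it rose from about 1.3 N to 5 N within 0.4 mm of the predicted end-stop position.
- **Picture:** the ball moved 5.25 px against 5.6 px predicted. I put the small shortfall down to image resolution and glare on the stem. The ball stayed put once the finger was off it.

**Guard:** after the finger was out, depth readings gave the top plate at about 122 mm and the lip top at 124.6 mm. Shut should be 121 and 124.5 mm, so both match.

**Everything else:** in the final side picture the bystanders in view look unmoved by eye. The arm hides the slide box and screwdriver there, but its path stayed well clear of them. I saw no unexpected contact, and the arm is touching nothing.

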